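# Issue printing blocks from the gravity magazine to the galley

## Robot

A 7-joint arm with a two-finger parallel gripper is mounted at the origin on the work surface; the furniture and walls round the work are solid. World frame = base frame: x ahead of the robot, y to its left, z up, the work surface at z = 0. Lengths are in m, angles in rad, forces in N, time in s.
With the tool pointing down it reaches from about 0.425 to 0.925 m from the base axis. Payload 6.8 kg.
Tool frame: the origin (TCP) lies midway between the tips of the shut fingers; the grasp point (between the pads) lies 19 mm behind it; z points along the fingers, y is the line along which they close (so a half turn about z gives the same grasp; the last joint's range is limited). The gripper opens to 85 mm and grips with 20 to 120 N. Pads are 22 mm wide; open, the fingers measure 114 mm over their backs; the gripper's body (76 mm by 85 mm) begins 54 mm behind the grasp point. The pads swing forward as they close: fully open they stand 13 mm farther back than shut.
Start: joints at [-1.389, 0.477, 0.022, 1.555, -0.011, 1.109, -0.083], TCP at [0.193, 0.647, 0.231] pointing down, gripper open.
Joint ranges: [-2.96, 2.96], [-0.34, 2.1], [-1.41, 1.46], [0.24, 2.44], [-1.37, 4.51], [0.17, 1.92], [-2.96, 2.96]. Speed limits (rad/s): [2.39, 2.39, 3.14, 3.14, 3.14, 3.14, 3.14].

## Interface

Orientations are given as a unit quaternion [w, x, y, z].
In Python, from station import bot, imaging gives the robot as it stands.
- The arm moves only by the tool move_arm, never from a script. Its argument "commands" is a list that holds one entry, the list of rows, each a list of 7 numbers: the shift along the tool's x, y, z in m, then the turn, a rotation vector about the tool's x, y, z in degrees, then the finger opening in m, from 0 to 0.0854. In form: [[[x, y, z, rx, ry, rz, grip], ...]]. A call has 1 to 20 rows; each row shifts and turns the commanded pose from where the row before left it, along the tool's axes as they then stand; what a row does not reach is not made up. A row lasts 1/8 s, in which the tool goes at most 62.5 mm and 10.7 degrees, less where a joint would pass 70% of its speed; a pose out of reach is approached as far as the arm can. A call is refused whole if a number of a shift passes 0.0625 or a number of a turn 10.7, either way. A call with a gripper value outside its range is refused whole. The fingers move at their own pace and stop on an object; "squeeze" is the grip in N (left out, the last holds). Time passes only in rows, so rows that do not move let the fingers close. It gives the time, the measured TCP pose, the force, the opening and the grip force at its end, in the units of the state.
- bot.get_obs(): the state, without advancing time (a new reading comes with each control period).
- imaging.read_camera(name): name is "side" or "top" or "wrist"; returns the picture (420x560x3 uint8, red, green, blue); there is no depth.
- imaging.calibration(name): a dict with "intrinsics" (3x3 intrinsics, pixels), "k1" (the pictures are not rectified: a ray, as slopes to the right and down, at radius r is drawn at 1 + k1 r^2 times it, then the intrinsics apply), "extrinsics" (4x4, takes a point from camera to world coordinates); the wrist camera has in their place "mount" (4x4, takes a point from camera to tool coordinates, whose origin is the TCP and whose axes are the flange's). Camera axes: x right, y down, z forward; pixel columns grow to the right and rows downward; lengths in m; the calibration is good to about 2 mm. A picture is of the moment at which its call begins: read the wrist's pose just before it. calibration takes no time and is no camera call.
- bot.hand_in(): hands the job in; it is judged then, once.
The state is a dict: "t": time; "q": joint angles; "joint_vel": joint speeds; "joint_torque": joint torques, N m; "eef_pos": TCP position; "tool_rot": TCP orientation; "contact_force": force on the tool from outside, world axes, zero at the start; "torque": the same for the moment, N m; "gripper_width": opening from 0.0 (shut) to 1.0 (fully open); "grasp_force": force on a finger pad.
Only numpy, scipy, OpenCV 4.12 (cv2) and the standard library are available. Lean on these libraries where they do the work, as an engineer would, in place of code of your own. Each camera call takes 0.05 s, during which the arm holds its last target. There are 200 camera calls.

## Task

Lower the magazine's flap all the way, then use its feed slide to bring out every printing block from the bottom of the pile, one after another, and lay each one flat in an empty bay of the galley, one block to a bay. When the magazine is empty and the blocks are laid out, leave the slide drawn fully back and push the flap up shut again, without shifting the ink tin, tape roll or weight beside the work.

Things in the scene. Friction and masses are not known exactly. Their poses are not given: they have to be found in the camera images.
- flap_hinge (a point): Middle of the flap's hinge line, 32 mm in front of the column's middle and 45 mm above the bench; the hinge runs along the magazine's x axis, the free edge swings from straight up down to the magazine's +y.
- galley: Loose flat steel tray, 156 (x) x 214 (y) mm, 0.9 kg, with six bays, 2 along x by 3 along y, parted and rimmed by low ribs. Origin at the centre of its underside. Floor 3 mm thick; ribs 4 mm wide and 4 mm high above the floor. Each bay measures 72 (x) x 66 (y) mm inside; bay pitch 76 and 70 mm.
- ink_tin: Bystander: ink tin, 86 mm across, 62 mm high; origin at the centre of its underside.
- tape_roll: Bystander: roll of white tape lying flat, 80 mm across, 24 mm high; origin at the centre of its underside.
- iron_weight: Bystander: black cast weight with a knob, 60 mm across, 74 mm high; origin at the centre of its underside.
- slide_knob (a point): Grip point on the upright round black post of the feed slide, 18 mm in diameter: 97 mm above the bench, 18 mm below the post's top; the post is bare for 36 mm below this point. It lies 166 mm behind (magazine -y) the column's middle when the slide is home and 48 mm behind when fully forward.
- magazine: Gravity magazine, fixed. Origin on the bench under the column's middle; +y = feed direction, z up. Feed floor 45 mm up, 80 wide, from y -190 to 32 mm. Column of 4 corner angles (69 x 49 mm outside, 62 high) holds the blocks, 60 mm side across, 1.5 mm play; fixed cover on top, 112 mm above the bench. 17.5 mm high outlet on +y: only the lowest block can leave, towards +y, when the flap is down.
- feed_slide (a joint): Feed slide behind the column, m: 0 = drawn fully back (home), 0.118 = fully forward (magazine +y). Forward, its 10 mm high blade drives the lowest block out onto the lowered flap, block middle 108 mm from the column's middle; the pile rides on the blade and drops when it is drawn back (below 0.008). A block left on the flap is pushed off by the next. Moves with 1-2 N, stays where left.
- flap (a joint): Delivery flap before the outlet, hinged along its lower edge, rad: 0 = upright, shut; 1.571 = lowered fully, level, at its stop (starts shut or slightly ajar). Lowered, its inner face is a table 72 mm wide, 1 mm below the feed floor, reaching 105 mm from the hinge. Stiff hinge: stays where left, 1 to 1.5 N at its bar.
- flap_bar (a point): Middle of the flap's round pull bar, 10 mm thick, 72 mm clear length along the magazine's x axis, held by two arms at the free edge with 35 mm open between bar and flap plate. 145 mm from the hinge line, 4 mm outward of it: 190 mm above the bench when shut, 41 mm when lowered. Being round, it turns between gripping fingers as the flap swings.
- bay_0 (a point): Centre of the floor of galley bay 0 (galley x -38 mm, y -70 mm), 3 mm above the galley's underside; axes as the galley's.
- bay_1 (a point): Centre of the floor of galley bay 1 (galley x -38 mm, y 0 mm), 3 mm above the galley's underside; axes as the galley's.
- bay_2 (a point): Centre of the floor of galley bay 2 (galley x -38 mm, y 70 mm), 3 mm above the galley's underside; axes as the galley's.
- bay_3 (a point): Centre of the floor of galley bay 3 (galley x +38 mm, y -70 mm), 3 mm above the galley's underside; axes as the galley's.
- bay_4 (a point): Centre of the floor of galley bay 4 (galley x +38 mm, y 0 mm), 3 mm above the galley's underside; axes as the galley's.
- bay_5 (a point): Centre of the floor of galley bay 5 (galley x +38 mm, y 70 mm), 3 mm above the galley's underside; axes as the galley's.
- block_0_mid (a point): Centre (half-way up) of a wooden printing block with grey lino face, 60 (x) x 40 (y) x 14 (z) mm, 60 g, all alike. Starts lying flat in the magazine column, block_0 lowest, then block_1 and so on.
- block_1_mid (a point): Centre (half-way up) of a wooden printing block with grey lino face, 60 (x) x 40 (y) x 14 (z) mm, 60 g, all alike. Starts lying flat in the magazine column, block_0 lowest, then block_1 and so on.
- block_2_mid (a point): Centre (half-way up) of a wooden printing block with grey lino face, 60 (x) x 40 (y) x 14 (z) mm, 60 g, all alike. Starts lying flat in the magazine column, block_0 lowest, then block_1 and so on.
- block_3_mid (a point): Centre (half-way up) of a wooden printing block with grey lino face, 60 (x) x 40 (y) x 14 (z) mm, 60 g, all alike. Starts lying flat in the magazine column, block_0 lowest, then block_1 and so on. Not always present (then None).
- block_4_mid (a point): Centre (half-way up) of a wooden printing block with grey lino face, 60 (x) x 40 (y) x 14 (z) mm, 60 g, all alike. Starts in a bay of the galley, already laid, if present. Not always present (then None).
- block_5_mid (a point): Centre (half-way up) of a wooden printing block with grey lino face, 60 (x) x 40 (y) x 14 (z) mm, 60 g, all alike. Starts in a bay of the galley, already laid, if present. Not always present (then None).
Mind the look-alikes: they are no part of the job. What is shaped like the part that bears block_5_mid but green or turquoise is not meant.

How it is judged:
By the outcome, as a careful person would: the job done as asked, in the order asked, and still so for the second after the job is handed in, with the robot touching nothing.
Of block_3, block_4, block_5 only 1 to 2 are there at a start; the rules pass over those that are not, and their reading is None.
At some moment in a run one of galley may be knocked a few centimetres aside while the robot is not near it.
Once in a run the grip may slacken for a moment while it holds something.
It also fails if it takes over 210 s, if anything falls off the work surface, if the arm or the gripper's body presses on something with over 40 N, if the wrist force passes 120 N, or if a joint passes its speed limit or range.

## Working session

There is one attempt and no reset: what is moved stays moved. The work goes in short steps, Python scripts to look and compute and a tool call to move; the robot and the scene stay as the last step left them, time stands still between calls to the robot, and variables do not carry over. Pictures are saved under pics/ and viewed, at most 14 in all, crops included, and the job is handed in when it is done.

Besides the shell and the picture viewer there is one more tool, called after "Call:" as name([rows], argument=value, ...), one row to a line, values as JSON. move_arm: Moves the arm, as the interface text tells. Its arguments: {"type":"object","properties":{"commands":{"type":"array","items":{"type":"array","items":{"type":"array","items":{"type":"number"}}}},"squeeze":{"type":"number"}},"required":["commands"]}

```bash
ls; mkdir -p pics
cat > h.py <<'E'
import numpy as np, cv2
from scipy.spatial.transform import Rotation as R
from station import bot, imaging
def T_tool(o=None):
    o=o or bot.get_obs(); T=np.eye(4); q=o["tool_rot"]
    T[:3,:3]=R.from_quat([q[1],q[2],q[3],q[0]]).as_matrix(); T[:3,3]=o["eef_pos"]; return T
def cam(name):
    c=imaging.calibration(name); K=np.array(c["intrinsics"]); k1=c["k1"]
    E=np.array(c["extrinsics"]) if "extrinsics" in c else T_tool()@np.array(c["mount"])
    return K,k1,E
def px2w(C,uv,z):
    K,k1,E=C; d=cv2.undistortPoints(np.array([[uv]],float),K,np.array([k1,0,0,0.]))[0,0]
    r=E[:3,:3]@np.array([d[0],d[1],1]); o=E[:3,3]; return o+r*(z-o[2])/r[2]
def w2px(C,p):
    K,k1,E=C; Ei=np.linalg.inv(E); rv=cv2.Rodrigues(Ei[:3,:3])[0]
    return cv2.projectPoints(np.array(p,float).reshape(-1,1,3),rv,Ei[:3,3],K,np.array([k1,0,0,0.]))[0][:,0]
def shot(name,fn,crop=None,s=1):
    C=cam(name); im=imaging.read_camera(name); np.save(f"pics/{fn}.npy",im)
    save(im,fn,crop,s); return C,im
def save(im,fn,crop=None,s=1):
    if crop: u0,v0,u1,v1=crop; im=im[v0:v1,u0:u1]
    cv2.imwrite(f"pics/{fn}.png",cv2.resize(im[:,:,::-1],None,fx=s,fy=s,interpolation=cv2.INTER_CUBIC))
E
python3 - <<'E'
from h import *
for n in("top","side"):
    C,im=shot(n,n+"0",None,1.4); print(n,C[2].round(3).tolist(),C[0].round(0).tolist())
print(bot.get_obs())
E
```

```text
pics
top [[0.011, -0.999, 0.05, 0.443], [-1.0, -0.011, 0.006, -0.027], [-0.005, -0.05, -0.999, 1.997], [0.0, 0.0, 0.0, 1.0]] [[494.0, 0.0, 280.0], [0.0, 494.0, 213.0], [0.0, 0.0, 1.0]]
side [[0.88, -0.297, 0.371, 0.089], [-0.475, -0.576, 0.666, -0.806], [0.016, -0.762, -0.648, 0.927], [0.0, 0.0, 0.0, 1.0]] [[398.0, 0.0, 286.0], [0.0, 398.0, 214.0], [0.0, 0.0, 1.0]]
{'t': 0.1, 'q': array([-1.38910533,  0.47774121,  0.02236322,  1.55637649, -0.01147636,
        1.10931302, -0.08309363]), 'joint_vel': array([-0.00025397, -0.00151619, -0.00032133, -0.00182131, -0.00096956,
       -0.00069289,  0.00097652]), 'joint_torque': array([ 4.35633003e-03, -5.97751057e+01,  1.61392886e+00, -2.81950736e+01,
        1.28749071e-02,  4.97240777e-03, -1.30745335e-05]), 'eef_pos': array([0.19275598, 0.64631622, 0.23039732]), 'tool_rot': array([-4.56477485e-05,  1.44379858e-01,  9.89521968e-01, -8.53597588e-04]), 'contact_force': array([-0.24798961, -0.35015669, -0.50237309]), 'torque': array([0.0113907 , 0.01694752, 0.01556146]), 'grasp_force': 0.0, 'gripper_width': 1.0014281836177725}
```

View pics/top0.png

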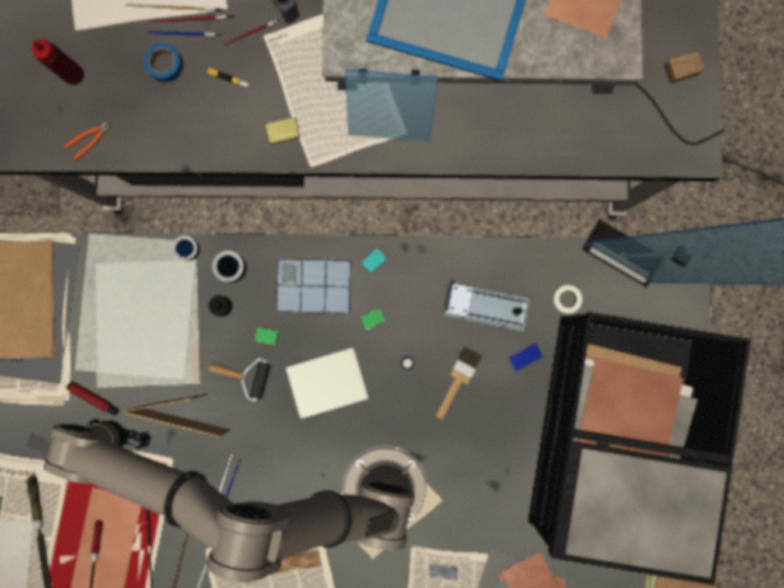

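View pics/side0.png

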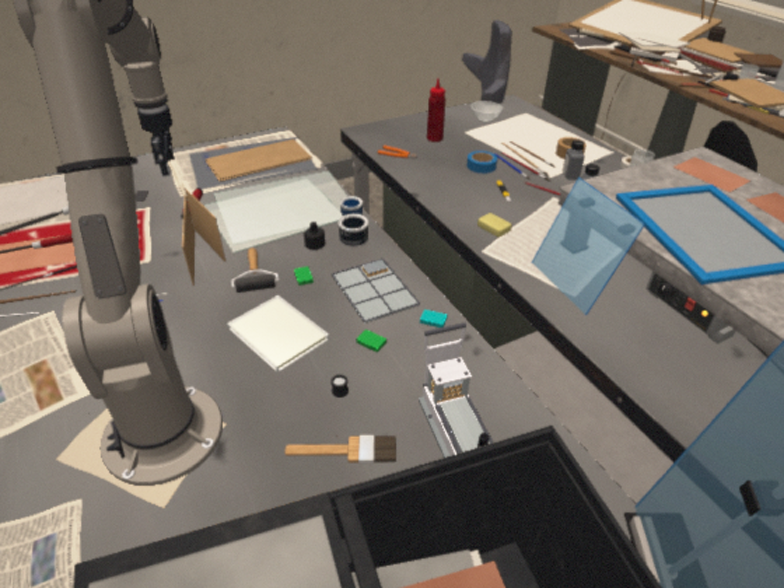

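The top view shows the galley at about (313,286) with a block laid in its upper-left bay. The magazine column is at about (460,300) with its knob at (518,312), feeding to the left. The green and turquoise decoys lie loose.

Run:
```python
from h import *
im=np.load("pics/top0.npy"); C=cam("top")
a=cv2.resize(im[175:245,310:390],None,fx=7,fy=7,interpolation=cv2.INTER_CUBIC)
b=cv2.resize(im[170:240,140:260],None,fx=6,fy=6,interpolation=cv2.INTER_CUBIC)[:, :]
c=np.load("pics/side0.npy")[245:335,290:360]
save(np.hstack([cv2.resize(a,(457,400)),cv2.resize(c,(311,400),interpolation=cv2.INTER_CUBIC)]),"c1")
for n,uv,z in[("knob",(370,222),.115),("col",(329,214),.112),("gal",(223.5,204),.007),("tape",(406,214),.024),("ink",(163,190),.062),("wt",(157,218),.074),
 ("gUL",(198,186),.007),("gUR",(250.5,186),.007),("gLR",(249.5,223),.007),("gLL",(198,222.5),.007)]: print(n,px2w(C,uv,z).round(3))
```

```text
knob [ 0.506 -0.36   0.115]
col [ 0.535 -0.203  0.112]
gal [0.576 0.213 0.007]
tape [ 0.542 -0.52   0.024]
ink [0.625 0.447 0.062]
wt [0.514 0.465 0.074]
gUL [0.648 0.318 0.007]
gUR [0.65  0.105 0.007]
gLR [0.5   0.107 0.007]
gLL [0.5   0.315 0.007]
```

View pics/c1.png

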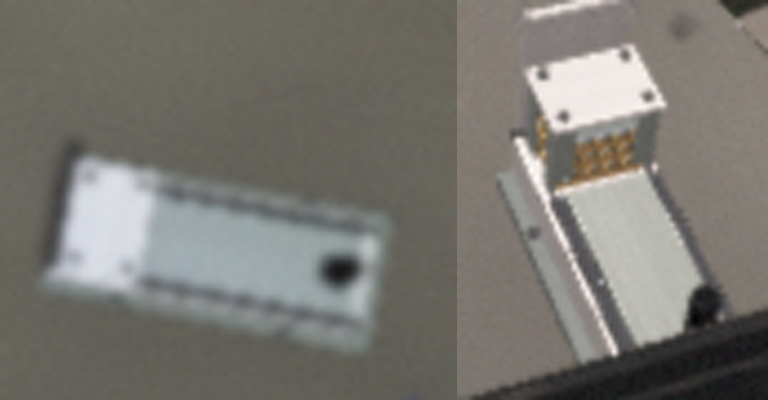

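Call:
move_arm([
  [[-0.0421,-0.0333,-0.011,0,0,0,0.085],[-0.0421,-0.0333,-0.011,0,0,0,0.085],[-0.0421,-0.0333,-0.011,0,0,0,0.085],[-0.0421,-0.0333,-0.011,0,0,0,0.085],[-0.0421,-0.0333,-0.011,0,0,0,0.085],[-0.0421,-0.0333,-0.011,0,0,0,0.085],[-0.0421,-0.0333,-0.011,0,0,0,0.085],[-0.0421,-0.0333,-0.011,0,0,0,0.085],[-0.0421,-0.0333,-0.011,0,0,0,0.085],[-0.0197,-0.0528,-0.011,0,0,0,0.085],[-0.0197,-0.0528,-0.011,0,0,0,0.085],[-0.0197,-0.0528,-0.011,0,0,0,0.085],[-0.0197,-0.0528,-0.011,0,0,0,0.085],[-0.0197,-0.0528,-0.011,0,0,0,0.085],[-0.0197,-0.0528,-0.011,0,0,0,0.085],[-0.0197,-0.0528,-0.011,0,0,0,0.085],[-0.0197,-0.0528,-0.011,0,0,0,0.085],[0,0,0,0,0,-6.1,0.085],[0,0,0,0,0,0,0.085]],
])

```text
t: 2.48
eef_pos: [0.5004, -0.1987, 0.4179]
tool_rot: [-0.0, 0.092, 0.996, 0.0]
contact_force: [0.5, -0.3, 0.1]
gripper_width: 0.995
grasp_force: 0.0
```

Run:
```python
from h import *
C,im=shot("wrist","w1",None,1.4); print(bot.get_obs()["q"].round(2)); print(imaging.calibration("wrist")["mount"])
c,yaw=np.array([.535,-.203]),np.radians(-10.5)
m=lambda x,y,z:[*(c+np.array([[np.cos(yaw),-np.sin(yaw)],[np.sin(yaw),np.cos(yaw)]])@[x,y]),z]
P=[m(0,-.166,.115),m(-.0345,-.0245,.112),m(.0345,.0245,.112),m(0,.036,.19)]
print((w2px(C,P)*1.4).round())
```

```text
[-0.3   0.13  0.64  1.64 -0.08  1.4   1.74]
[[-1.25275883e-05 -9.57716133e-01 -2.87714804e-01  7.29294750e-02]
 [ 9.99999493e-01 -3.01569063e-04  9.60291135e-04  2.40352596e-04]
 [-1.00645220e-03 -2.87714646e-01  9.57715652e-01 -1.42636888e-01]
 [ 0.00000000e+00  0.00000000e+00  0.00000000e+00  1.00000000e+00]]
[[241. 264.]
 [369. 232.]
 [414. 293.]
 [432. 283.]]
```

View pics/w1.png

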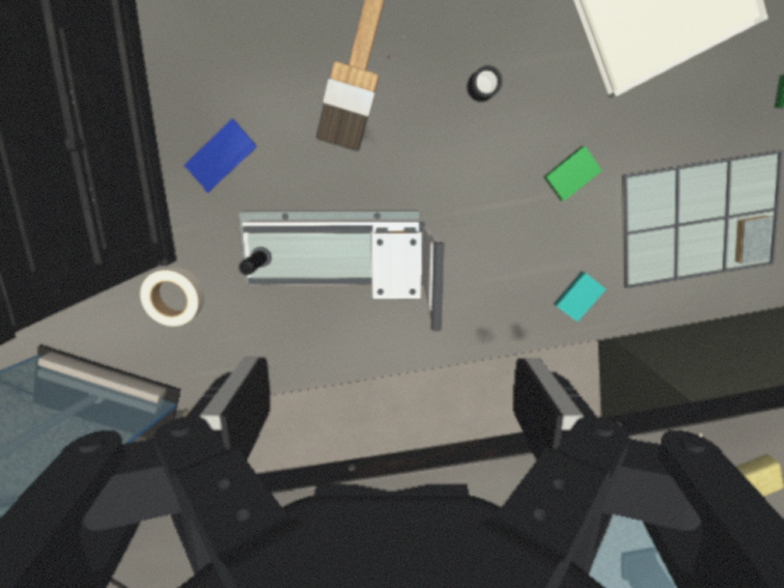

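The wrist view shows the knob top at (262,257), the cover corners at (373,232), (419,229), (420,298) and (374,298), and the bar from (439,243) to (436,328).

Run:
```python
from h import *
C=cam("wrist")
s=lambda n,l,z:[print(n,u,px2w(C,np.array(u)/1.4,z).round(4)) for u in l]
s("knob",[(261,257)],.115)
s("cov",[(373,232),(419,229),(420,298),(374,298),(396.5,264)],.112)
s("bar",[(439,243),(436,328),(437.5,286)],.19)
s("gal",[(624,176),(778,153),(772,264),(627,285)],.007)
s("base rear",[(241,213),(418,212)],.0)
```

```text
knob (261, 257) [ 0.5014 -0.3415  0.115 ]
cov (373, 232) [ 0.4977 -0.2163  0.112 ]
cov (419, 229) [ 0.5036 -0.167   0.112 ]
cov (420, 298) [ 0.5807 -0.1788  0.112 ]
cov (374, 298) [ 0.5712 -0.2298  0.112 ]
cov (396.5, 264) [ 0.5371 -0.1978  0.112 ]
bar (439, 243) [ 0.5063 -0.1545  0.19  ]
bar (436, 328) [ 0.5868 -0.1697  0.19  ]
bar (437.5, 286) [ 0.5458 -0.162   0.19  ]
gal (624, 176) [0.5009 0.1109 0.007 ]
gal (778, 153) [0.5061 0.3191 0.007 ]
gal (772, 264) [0.6589 0.3206 0.007 ]
gal (627, 285) [0.6511 0.1105 0.007 ]
base rear (241, 213) [ 0.4569 -0.3924  0.    ]
base rear (418, 212) [ 0.4996 -0.1603  0.    ]
```

Run:
```python
from h import *
C=cam("wrist")
k=px2w(C,np.array((247,266))/1.4,.115); c=px2w(C,np.array((396.5,264))/1.4,.112); b=px2w(C,np.array((437.5,286))/1.4,.19)
print(k,c,b,np.linalg.norm((k-c)[:2]),np.linalg.norm((b-c)[:2]),np.degrees(np.arctan2((c-k)[0],(c-k)[1])),np.degrees(np.arctan2((b-k)[0],(b-k)[1])))
T=T_tool(); print((T[:3,:3].T@(b-T[:3,3])).round(4))
```

```text
[ 0.50827014 -0.35951904  0.115     ] [ 0.53714647 -0.19777673  0.112     ] [ 0.54583399 -0.16199202  0.19      ] 0.16429978438634552 0.03682415762352727 10.122535517143099 10.767405799400006
[-0.0382  0.0436  0.2278]
```

Call:
move_arm([
  [[-0.019,0.0218,0.03,0,0,0,0.06],[-0.019,0.0218,0.03,0,0,0,0.06],[0,0,0.05,0,0,0,0.06],[0,0,0.05,0,0,0,0.06],[0,0,0.047,0,0,0,0.06],[0,0,0.04,0,0,0,0.06],[0,0,0,0,0,0,0.06],[0,0,0,0,0,0,0.0],[0,0,0,0,0,0,0.0],[0,0,0,0,0,0,0.0],[0,0,0,0,0,0,0.0],[0,0,0,0,0,0,0.0],[0,0,0,0,0,0,0.0],[0,0,0,0,0,0,0.0]],
], squeeze=30)

```text
t: 4.28
eef_pos: [0.547, -0.1627, 0.1728]
tool_rot: [0.001, 0.092, 0.996, 0.0]
contact_force: [-0.6, 0.4, 7.8]
gripper_width: 0.106
grasp_force: 29.4
```

Call:
move_arm([
  [[0,0.0151,0.0012,0,0,0,0],[0,0.0149,0.0028,0,0,0,0],[0,0.0146,0.0043,0,0,0,0],[0,0.014,0.0059,0,0,0,0],[0,0.0133,0.0072,0,0,0,0],[0,0.0125,0.0087,0,0,0,0],[0,0.0115,0.0099,0,0,0,0],[0,0.0105,0.011,0,0,0,0],[0,0.0092,0.012,0,0,0,0],[0,0.0079,0.013,0,0,0,0],[0,0.0065,0.0137,0,0,0,0],[0,0.0051,0.0143,0,0,0,0],[0,0.0035,0.0148,0,0,0,0],[0,0.0019,0.0151,0,0,0,0],[0,0.0004,0.0152,0,0,0,0],[0,0,0.001,0,0,0,0],[0,0,0,0,0,0,0]],
])

```text
t: 6.4
eef_pos: [0.5725, -0.0267, 0.0226]
tool_rot: [0.001, 0.093, 0.996, -0.001]
contact_force: [-0.3, -7.0, 18.8]
gripper_width: 0.102
grasp_force: 34.5
```

Call:
move_arm([
  [[0,0,-0.001,0,0,0,0.03],[0,0,0,0,0,0,0.03],[0,0,-0.0572,0,0,0,0.03],[0,0,-0.0572,0,0,0,0.03],[0,0,-0.0572,0,0,0,0.05],[0,0,-0.0572,0,0,0,0.05],[0.0005,-0.0565,0,0,0,0,0.05],[0.0005,-0.0565,0,0,0,0,0.05],[0.0005,-0.0565,0,0,0,0,0.05],[0.0005,-0.0565,0,0,0,0,0.05],[0.0005,-0.0565,0,0,0,0,0.05],[0.0003,-0.0565,0,0,0,0,0.05],[0,0,0,0,0,10.6,0.05],[0,0,0,0,0,10.6,0.05],[0,0,0,0,0,10.6,0.05],[0,0,0,0,0,10.6,0.05],[0,0,0,0,0,10.6,0.05],[0,0,0,0,0,10.6,0.05],[0,0,0,0,0,10.6,0.05],[0,0,0,0,0,10.6,0.05]],
])

```text
t: 8.9
eef_pos: [0.507, -0.3553, 0.2497]
tool_rot: [-0.001, 0.741, 0.672, 0.0]
contact_force: [0.2, 0.5, -0.4]
gripper_width: 0.585
grasp_force: 0.0
```

Run:
```python
from h import *
o=bot.get_obs();print(o["q"].round(2),o["eef_pos"].round(4))
C,im=shot("wrist","w2",None,1)
im2=imaging.read_camera("side"); save(np.hstack([im[:, :],im2[180:320,250:400][:, :].repeat(3,0).repeat(3,1)[:420,:450]]),"w2",None,.79)
print(w2px(C,[[.508,-.3595,.115]])*.79)
```

```text
[-0.2   0.56  1.04  1.72 -0.52  1.17  0.89] [ 0.507  -0.3553  0.2497]
[[221.67011744 157.47765597]]
```

View pics/w2.png

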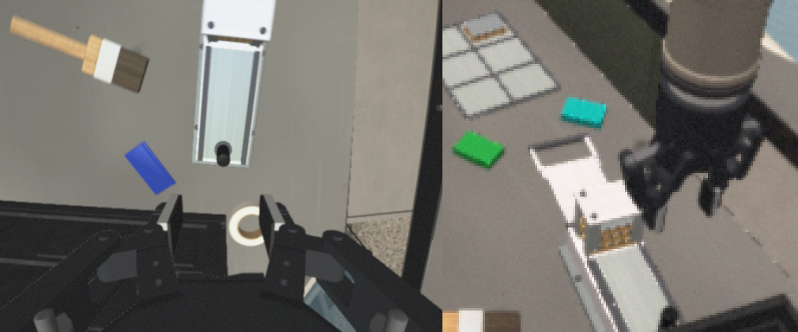

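Call:
move_arm([
  [[0,0,0,0,0,5.2,0.05],[-0.0045,0.002,0.052,0,0,0,0.05],[0,0,0.06,0,0,0,0.05],[0,0,0.06,0,0,0,0.05],[0,0,0,0,0,0,0.05],[0,0,0,0,0,0,0.0],[0,0,0,0,0,0,0.0],[0,0,0,0,0,0,0.0],[0,0,0,0,0,0,0.0],[0,0,0,0,0,0,0.0],[0.02,0,0,0,0,0,0.0],[0.02,0,0,0,0,0,0.0],[0.02,0,0,0,0,0,0.0],[0.02,0,0,0,0,0,0.0],[0.02,0,0,0,0,0,0.0],[0.018,0,0,0,0,0,0.0],[0,0,0,0,0,0,0.0]],
])

```text
t: 11.12
eef_pos: [0.5308, -0.2462, 0.0817]
tool_rot: [0.002, 0.769, 0.64, 0.001]
contact_force: [-3.6, -0.4, 9.9]
gripper_width: 0.2
grasp_force: 32.0
```

Call:
move_arm([
  [[0.004,0,0,0,0,0,0.0],[0,0,0,0,0,0,0.0]],
])

```text
t: 11.38
eef_pos: [0.5308, -0.2462, 0.0817]
tool_rot: [0.004, 0.77, 0.639, -0.001]
contact_force: [-2.1, -8.8, 3.4]
gripper_width: 0.2
grasp_force: 31.3
```

Call:
move_arm([
  [[-0.021,0,0,0,0,0,0.0],[-0.021,0,0,0,0,0,0.0],[-0.021,0,0,0,0,0,0.0],[-0.021,0,0,0,0,0,0.0],[-0.021,0,0,0,0,0,0.0],[-0.02,0,0,0,0,0,0.0],[0,0,0,0,0,0,0.0]],
])

```text
t: 12.25
eef_pos: [0.509, -0.3644, 0.0813]
tool_rot: [0.0, 0.769, 0.64, 0.002]
contact_force: [-1.2, 4.0, 9.4]
gripper_width: 0.194
grasp_force: 32.2
```

Run:
```python
from h import *
o=bot.get_obs();print(o["eef_pos"],o["contact_force"])
C,im=shot("top","t2")
hsv=cv2.cvtColor(im,cv2.COLOR_RGB2HSV); print("gal px",hsv[200,240],"bench",hsv[240,240])
```

```text
[ 0.50904088 -0.36435671  0.08128244] [-1.21663734  4.04939291  9.44609996]
gal px [101  30 172] bench [23 24 97]
```

Call:
move_arm([
  [[0.002,0,0,0,0,0,0.05],[0,0,0,0,0,0,0.05],[0,0,-0.06,0,0,0,0.05],[0,0,-0.06,0,0,0,0.05],[0.0548,0,0,0,0,0,0.07],[0.0548,0,0,0,0,0,0.07],[0.0548,0,0,0,0,0,0.07],[0.0548,0,0,0,0,0,0.07],[0.0548,0,0,0,0,0,0.07],[0,0,0,0,0,-10.6,0.07],[0,0,0,0,0,-10.6,0.07],[0,0,0,0,0,-10.6,0.07],[0,0,0,0,0,-10.6,0.07],[0,0,0,0,0,-10.6,0.07],[0,0,0,0,0,-10.6,0.07],[0,0,0,0,0,-10.6,0.07],[0,0,0,0,0,-10.6,0.07],[0,0,0,0,0,-5.2,0.07],[0,0,0,0,0,0,0.07]],
])

```text
t: 14.68
eef_pos: [0.558, -0.0934, 0.1992]
tool_rot: [0.0, 0.092, 0.996, 0.0]
contact_force: [-0.1, -0.5, 0.8]
gripper_width: 0.815
grasp_force: 0.0
```

Run:
```python
from h import *
o=bot.get_obs();print(o["q"].round(2),o["eef_pos"].round(4))
C,im=shot("wrist","w3",None,1.4)
c=np.array([.5395,-.199]);ey=np.array([.181,.983]);ex=np.array([.983,-.181])
print((w2px(C,[[*(c+ey*(.108+a)+ex*b),.058] for a,b in((0,0),(-.02,-.03),(.02,-.03),(.02,.03),(-.02,.03))])*1.4).round())
# galley from top
im=np.load("pics/t2.npy"); Ct=cam("top"); h=cv2.cvtColor(im,cv2.COLOR_RGB2HSV)
m=((h[...,0]>85)&(h[...,0]<115)&(h[...,2]>130)).astype(np.uint8); m[:, :150]=0;m[:,300:]=0;m[:165]=0;m[245:]=0
m=cv2.morphologyEx(m,cv2.MORPH_CLOSE,np.ones((9,9)))
n,l,s,ce=cv2.connectedComponentsWithStats(m); k=1+s[1:,4].argmax(); print(s[k])
P=np.array([px2w(Ct,(u,v),.005)[:2] for v,u in np.argwhere(l==k)]); print(cv2.minAreaRect((P*1000).astype(np.float32)),P.mean(0))
```

```text
[-0.48  0.39  0.69  1.89 -0.3   0.96  1.73] [ 0.558  -0.0934  0.1992]
[[391. 271.]
 [362. 228.]
 [421. 228.]
 [419. 311.]
 [364. 311.]]
[ 198  186   52   38 1862]
((576.0315551757812, 214.74566650390625), (206.8068389892578, 148.86856079101562), 89.07362365722656) [0.57587416 0.21443305]
```

View pics/w3.png

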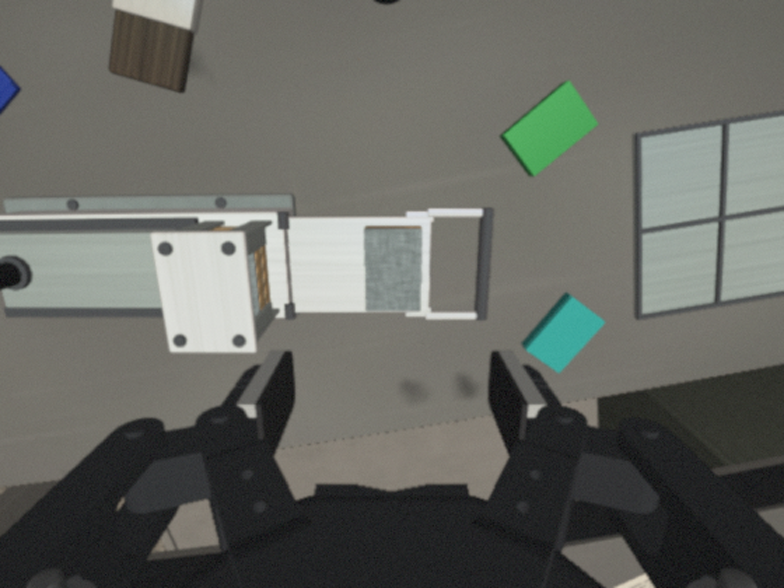

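Call:
move_arm([
  [[0,0.001,0.051,0,0,0,0.065],[0,0,0.051,0,0,0,0.065],[0,0,0.051,0,0,0,0.065],[0,0,0,0,0,0,0.065],[0,0,0,0,0,0,0.02],[0,0,0,0,0,0,0.02],[0,0,0,0,0,0,0.02],[0,0,0,0,0,0,0.02]],
], squeeze=35)

```text
t: 15.72
eef_pos: [0.5599, -0.0926, 0.0483]
tool_rot: [0.002, 0.092, 0.996, 0.0]
contact_force: [-0.8, 0.7, 8.2]
gripper_width: 0.453
grasp_force: 37.9
```

Call:
move_arm([
  [[0,0,-0.03,0,0,0,0.02],[0,0,-0.035,0,0,0,0.02],[0,0,-0.035,0,0,0,0.02],[0.0125,0.046,0,0,0,0,0.02],[0.0125,0.046,0,0,0,0,0.02],[0.0125,0.046,0,0,0,0,0.02],[0.0125,0.046,0,0,0,0,0.02],[0.0125,0.046,0,0,0,0,0.02],[0,0,0,0,0,-9,0.02],[0,0,0,0,0,0,0.02]],
])

```text
t: 16.98
eef_pos: [0.5388, 0.1459, 0.147]
tool_rot: [0.001, 0.013, 1.0, 0.001]
contact_force: [0.5, -0.1, -1.1]
gripper_width: 0.454
grasp_force: 36.9
```

Run:
```python
from h import *
o=bot.get_obs();print(o["q"].round(2),o["eef_pos"].round(4))
C,im=shot("wrist","w4",None,1.4)
```

```text
[-0.84  0.44  0.6   1.95 -0.32  0.85  1.47] [0.5388 0.1459 0.147 ]
```

View pics/w4.png

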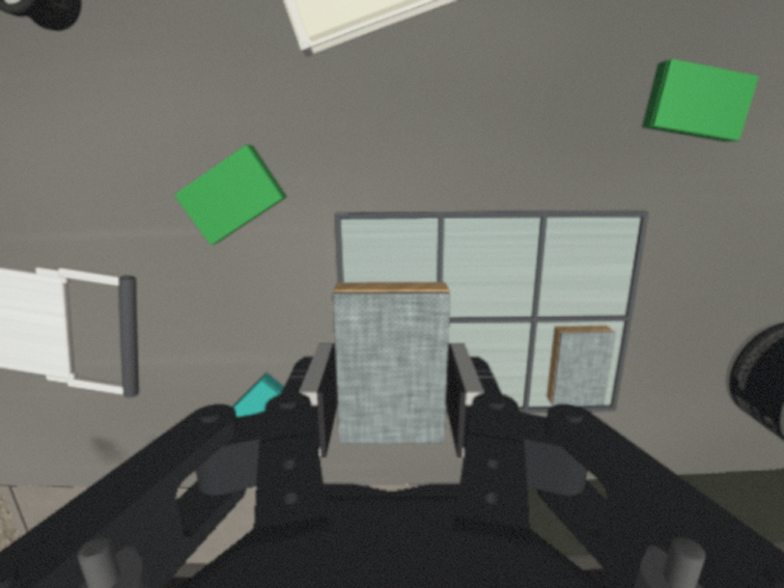

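```bash
cat >> h.py <<'E'
def fit(C,uv,xy,z):
    """2D rigid fit: galley-like local points xy to pixels uv on plane z -> centre, yaw deg, resid mm"""
    W=np.array([px2w(C,np.array(u)/1.4,z)[:2] for u in uv]); A=np.array(xy,float)
    a,b=A-A.mean(0),W-W.mean(0); th=np.arctan2((a[:,0]*b[:,1]-a[:,1]*b[:,0]).sum(),(a*b).sum())
    Rm=np.array([[np.cos(th),-np.sin(th)],[np.sin(th),np.cos(th)]]); t=W.mean(0)-Rm@A.mean(0)
    return t,np.degrees(th),((A@Rm.T+t-W)*1000).round(1)
E
python3 - <<'E'
from h import *
C=cam("wrist")
t,th,r=fit(C,[(335,213),(646,213),(615,410),(539,318)],[(-.078,-.107),(-.078,.107),(.078,.107),(0,.035)],.007);print("galley",t,th,r.tolist())
for bx in(-.038,.038):
  for by in(-.07,0,.07):
    print((t+R.from_euler('z',th,degrees=True).as_matrix()[:2,:2]@[bx,by]).round(4))
print(*[px2w(C,np.array(u)/1.4,.157).round(4) for u in[(334,292),(449,292),(443,443),(339,443)]])
E
```

```text
galley [0.57875689 0.21422284] -1.132879713627723 [[-0.1, -0.6], [-1.5, 2.3], [0.6, 1.0], [1.0, -2.7]]
[0.5394 0.145 ]
[0.5408 0.215 ]
[0.5421 0.285 ]
[0.6154 0.1435]
[0.6167 0.2135]
[0.6181 0.2835]
[0.5073 0.1275 0.157 ] [0.5084 0.1656 0.157 ] [0.5678 0.1641 0.157 ] [0.5666 0.1251 0.157 ]
```

Call:
move_arm([
  [[-0.002,-0.0005,0.045,0,0,0,0.02],[0,0,0.05,0,0,0,0.02],[0,0,0.03,0,0,0,0.02],[0,0,0.013,0,0,0,0.02],[0,0,0,0,0,0,0.02],[0,0,0,0,0,0,0.05],[0,0,0,0,0,0,0.05],[0,0,-0.03,0,0,0,0.05],[0,0,-0.06,0,0,0,0.05],[0,0,-0.06,0,0,0,0.05],[0,0,-0.04,0,0,0,0.05],[0.0019,-0.0564,0,0,0,0,0.05],[0.0019,-0.0564,0,0,0,0,0.05],[0.0019,-0.0564,0,0,0,0,0.05],[0.0019,-0.0564,0,0,0,0,0.05],[0.0019,-0.0564,0,0,0,0,0.05],[0.0019,-0.0564,0,0,0,0,0.05],[0.0019,-0.0564,0,0,0,0,0.05],[0.0019,-0.0564,0,0,0,0,0.05],[0.0019,-0.0564,0,0,0,0,0.05]],
])

```text
t: 19.52
eef_pos: [0.5102, -0.3637, 0.1986]
tool_rot: [0.001, 0.013, 1.0, 0.0]
contact_force: [0.9, 0.5, 0.2]
gripper_width: 0.584
grasp_force: 0.0
```

Call:
move_arm([
  [[0,0,0,0,0,10.6,0.05],[0,0,0,0,0,10.6,0.05],[0,0,0,0,0,10.6,0.05],[0,0,0,0,0,10.6,0.05],[0,0,0,0,0,10.6,0.05],[0,0,0,0,0,10.6,0.05],[0,0,0,0,0,10.6,0.05],[0,0,0,0,0,10.6,0.05],[0,0,0,0,0,10.6,0.05],[0,0,0,0,0,3.6,0.05],[0,0,0,0,0,0,0.05]],
])

```text
t: 20.9
eef_pos: [0.5104, -0.3619, 0.1982]
tool_rot: [0.0, 0.769, 0.64, 0.0]
contact_force: [0.2, 0.8, 0.8]
gripper_width: 0.583
grasp_force: 0.0
```

```bash
cat > gal.py <<'E'
from h import *
def gal(fn):
    im=imaging.read_camera("top"); np.save(f"pics/{fn}.npy",im); Ct=cam("top"); h=cv2.cvtColor(im,cv2.COLOR_RGB2HSV)
    m=((h[...,0]>85)&(h[...,0]<115)&(h[...,2]>130)).astype(np.uint8); m[:, :150]=0;m[:,300:]=0;m[:165]=0;m[245:]=0
    m=cv2.morphologyEx(m,cv2.MORPH_CLOSE,np.ones((9,9)))
    n,l,s,ce=cv2.connectedComponentsWithStats(m); k=1+s[1:,4].argmax()
    P=np.array([px2w(Ct,(u,v),.005)[:2] for v,u in np.argwhere(l==k)]); return s[k],cv2.minAreaRect((P*1000).astype(np.float32)),P.mean(0)
if __name__=="__main__":
    import sys; o=bot.get_obs(); print(o["t"],o["eef_pos"].round(4),o["tool_rot"].round(3)); print(gal(sys.argv[1]))
E
python3 gal.py t3
```

```text
20.9 [ 0.5104 -0.3619  0.1982] [0.    0.769 0.64  0.   ]
(array([ 198,  186,   52,   38, 1862], dtype=int32), ((576.0315551757812, 214.74566650390625), (206.8068389892578, 148.86856079101562), 89.07362365722656), array([0.57587416, 0.21443305]))
```

Call:
move_arm([
  [[0,0,0.045,0,0,0,0.05],[0,0,0.045,0,0,0,0.05],[0,0,0.028,0,0,0,0.05],[0,0,0,0,0,0,0.0],[0,0,0,0,0,0,0.0],[0,0,0,0,0,0,0.0],[0,0,0,0,0,0,0.0],[0,0,0,0,0,0,0.0],[0.024,0,0,0,0,0,0.0],[0.024,0,0,0,0,0,0.0],[0.024,0,0,0,0,0,0.0],[0.024,0,0,0,0,0,0.0],[0.024,0,0,0,0,0,0.0],[0.002,0,0,0,0,0,0.0]],
])

```text
t: 22.7
eef_pos: [0.5312, -0.2442, 0.0812]
tool_rot: [0.002, 0.769, 0.639, -0.002]
contact_force: [-5.9, -7.4, -3.3]
gripper_width: 0.201
grasp_force: 36.8
```

Call:
move_arm([
  [[-0.025,0,0,0,0,0,0.0],[-0.025,0,0,0,0,0,0.0],[-0.025,0,0,0,0,0,0.0],[-0.025,0,0,0,0,0,0.0],[-0.026,0,0,0,0,0,0.0],[0,0,0,0,0,0,0.0]],
])

```text
t: 23.45
eef_pos: [0.5091, -0.3641, 0.0805]
tool_rot: [-0.003, 0.769, 0.639, 0.002]
contact_force: [-5.6, 8.6, 5.0]
gripper_width: 0.2
grasp_force: 38.5
```

Call:
move_arm([
  [[0.002,0,0,0,0,0,0.05],[0,0,0,0,0,0,0.05],[0,0,-0.06,0,0,0,0.05],[0,0,-0.06,0,0,0,0.05],[0.055,0,0,0,0,0,0.065],[0.055,0,0,0,0,0,0.065],[0.055,0,0,0,0,0,0.065],[0.055,0,0,0,0,0,0.065],[0.055,0,0,0,0,0,0.065],[0,0,0,0,0,-10.6,0.065],[0,0,0,0,0,-10.6,0.065],[0,0,0,0,0,-10.6,0.065],[0,0,0,0,0,-10.6,0.065],[0,0,0,0,0,-10.6,0.065],[0,0,0,0,0,-10.6,0.065],[0,0,0,0,0,-10.6,0.065],[0,0,0,0,0,-10.6,0.065],[0,0,0,0,0,-5.2,0.065],[0,0,0,0,0,0,0.065]],
])

```text
t: 25.82
eef_pos: [0.5605, -0.0941, 0.2006]
tool_rot: [0.001, 0.092, 0.996, 0.0]
contact_force: [0.8, -0.6, -0.2]
gripper_width: 0.759
grasp_force: 0.0
```

```bash
cat > blk.py <<'E'
from h import *
import sys
# block on flap: grey-face region vs prediction in wrist image, light-insensitive via dark threshold against white flap
o=bot.get_obs(); C,im=shot("wrist",sys.argv[1],None,1.4)
c=np.array([.5395,-.199]);ey=np.array([.181,.983]);ex=np.array([.983,-.181])
uv=w2px(C,[[*(c+ey*a+ex*b),.058] for a,b in((.065,-.033),(.134,-.033),(.134,.033),(.065,.033))])
m0=np.zeros(im.shape[:2],np.uint8); cv2.fillConvexPoly(m0,uv.astype(int),1)
m=((im.mean(2)<165)&(m0>0)).astype(np.uint8); m=cv2.morphologyEx(m,cv2.MORPH_CLOSE,np.ones((5,5)))
n,l,s,ce=cv2.connectedComponentsWithStats(m); k=1+s[1:,4].argmax()
r=cv2.minAreaRect(np.argwhere(l==k)[:,::-1].astype(np.float32)); p=px2w(C,r[0],.058)[:2]-c
print(o["eef_pos"].round(4),r,"mag xy mm",(p@ex*1000).round(1),(p@ey*1000).round(1))
E
python3 blk.py b2; python3 gal.py t4
```

```text
[ 0.5605 -0.0941  0.2006] ((269.5, 189.5), (63.0, 65.0), 90.0) mag xy mm -0.7 98.0
25.875 [ 0.5604 -0.094   0.2005] [0.001 0.093 0.996 0.   ]
(array([ 198,  186,   52,   38, 1864], dtype=int32), ((575.9762573242188, 214.6663360595703), (206.93072509765625, 148.90061950683594), 89.1143798828125), array([0.57584839, 0.21440791]))
```

```bash
python3 - <<'E'
s=open('blk.py').read()
s=s.replace('m=((im.mean(2)<165)','g=im.mean(2).astype(np.uint8); th=cv2.threshold(g[m0>0],0,255,cv2.THRESH_OTSU)[0]; m=((g<th)').replace('o=bot.get_obs(); C,im=shot("wrist",sys.argv[1],None,1.4)','o=bot.get_obs(); C,im=(cam("wrist"),np.load("pics/"+sys.argv[1]+".npy")) if len(sys.argv)>2 else shot("wrist",sys.argv[1],None,1.4)')
open('blk.py','w').write(s)
E
python3 blk.py b2 x
```

```text
[ 0.5603 -0.0939  0.2003] ((269.5, 190.0), (64.0, 65.0), 90.0) mag xy mm -0.6 98.1
```

Run:
```python
from h import *
im=np.load("pics/b2.npy"); save(im,"b2c",(90,120,370,270),2)
```

```text
(no output)
```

View pics/b2c.png

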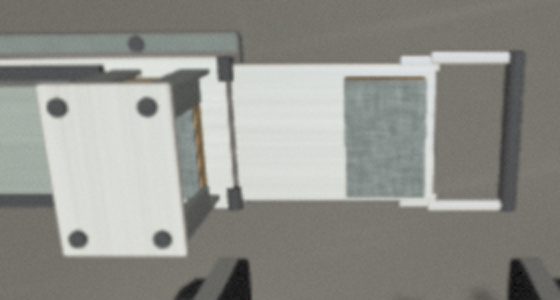

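The crop shows the second block at (346..425, 77..198), in the same place on the flap as the first.

Call:
move_arm([
  [[0.0015,0.001,0.052,0,0,0,0.065],[0,0,0.052,0,0,0,0.065],[0,0,0.05,0,0,0,0.065],[0,0,0,0,0,0,0.065],[0,0,0,0,0,0,0.02],[0,0,0,0,0,0,0.02],[0,0,0,0,0,0,0.02],[0,0,-0.03,0,0,0,0.02],[0,0,-0.035,0,0,0,0.02],[0,0,-0.035,0,0,0,0.02],[0.0123,0.0499,0,0,0,0,0.02],[0.0123,0.0499,0,0,0,0,0.02],[0.0123,0.0499,0,0,0,0,0.02],[0.0123,0.0499,0,0,0,0,0.02],[0.0123,0.0499,0,0,0,0,0.02],[0.0123,0.0499,0,0,0,0,0.02],[0,0,0,0,0,-9,0.02],[0,0,0,0,0,0,0.02]],
])

```text
t: 28.18
eef_pos: [0.5409, 0.216, 0.147]
tool_rot: [0.001, 0.013, 1.0, 0.001]
contact_force: [0.7, -1.1, -0.6]
gripper_width: 0.454
grasp_force: 36.9
```

Run:
```python
from h import *
o=bot.get_obs();print(o["eef_pos"].round(4))
C,im=shot("wrist","w5",None,1.4)
t=np.array([.5788,.2142]); Rm=R.from_euler('z',-1.13,degrees=True).as_matrix()[:2,:2]
print((w2px(C,[[*(t+Rm@p),.007] for p in[(-.078,-.107),(-.078,.107),(.078,.107),(.078,-.107)]])*1.4).round())
```

```text
[0.5409 0.216  0.147 ]
[[229. 213.]
 [547. 211.]
 [527. 412.]
 [253. 414.]]
```

View pics/w5.png

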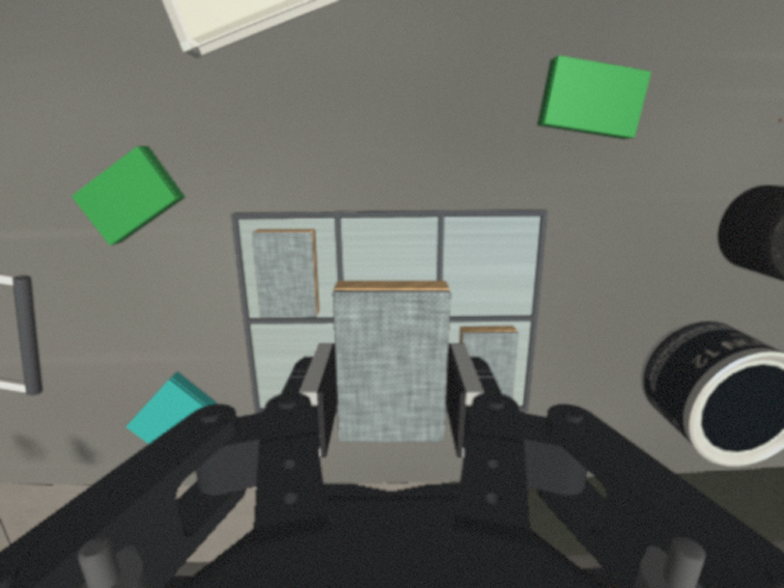

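The view shows the first block lying flat in its bay, the galley corners at (234,215), (545,211) and (524,410), and the held block centred in the grip. I'm placing it now.

Call:
move_arm([
  [[-0.0015,-0.0003,0.045,0,0,0,0.02],[0,0,0.05,0,0,0,0.02],[0,0,0.03,0,0,0,0.02],[0,0,0.013,0,0,0,0.02],[0,0,0,0,0,0,0.02],[0,0,0,0,0,0,0.05],[0,0,0,0,0,0,0.05],[0,0,-0.03,0,0,0,0.05],[0,0,-0.06,0,0,0,0.05],[0,0,-0.06,0,0,0,0.05],[0.0017,-0.0579,-0.04,0,0,0,0.05],[0.0017,-0.0579,0,0,0,0,0.05],[0.0017,-0.0579,0,0,0,0,0.05],[0.0017,-0.0579,0,0,0,0,0.05],[0.0017,-0.0579,0,0,0,0,0.05],[0.0017,-0.0579,0,0,0,0,0.05],[0.0017,-0.0579,0,0,0,0,0.05],[0.0017,-0.0579,0,0,0,0,0.05],[0.0017,-0.0579,0,0,0,0,0.05],[0.0017,-0.0579,0,0,0,0,0.05]],
])

```text
t: 30.72
eef_pos: [0.5103, -0.3585, 0.194]
tool_rot: [0.001, 0.013, 1.0, 0.0]
contact_force: [1.3, 0.1, -1.4]
gripper_width: 0.585
grasp_force: 0.0
```

Call:
move_arm([
  [[0,0,0,0,0,10.6,0.05],[0,0,0,0,0,10.6,0.05],[0,0,0,0,0,10.6,0.05],[0,0,0,0,0,10.6,0.05],[0,0,0,0,0,10.6,0.05],[0,0,0,0,0,10.6,0.05],[0,0,0,0,0,10.6,0.05],[0,0,0,0,0,10.6,0.05],[0,0,0,0,0,10.6,0.05],[0,0,0,0,0,3.6,0.05],[0,0,0,0,0,0,0.05]],
])

```text
t: 32.1
eef_pos: [0.5105, -0.3567, 0.1937]
tool_rot: [0.0, 0.769, 0.64, -0.0]
contact_force: [0.1, -0.4, -1.0]
gripper_width: 0.586
grasp_force: 0.0
```

```bash
python3 gal.py t5
```

```text
32.1 [ 0.5105 -0.3567  0.1937] [ 0.     0.769  0.64  -0.   ]
(array([ 198,  186,   52,   38, 1855], dtype=int32), ((575.9757080078125, 214.6849822998047), (206.92977905273438, 148.9775848388672), 89.07381439208984), array([0.57620005, 0.21436798]))
```

Call:
move_arm([
  [[-0.005,-0.0005,0.045,0,0,0,0.05],[0,0,0.045,0,0,0,0.05],[0,0,0.024,0,0,0,0.05],[0,0,0,0,0,0,0.0],[0,0,0,0,0,0,0.0],[0,0,0,0,0,0,0.0],[0,0,0,0,0,0,0.0],[0,0,0,0,0,0,0.0],[0.024,0,0,0,0,0,0.0],[0.024,0,0,0,0,0,0.0],[0.024,0,0,0,0,0,0.0],[0.024,0,0,0,0,0,0.0],[0.024,0,0,0,0,0,0.0],[0.002,0,0,0,0,0,0.0]],
])

```text
t: 33.9
eef_pos: [0.5312, -0.2438, 0.081]
tool_rot: [0.003, 0.769, 0.639, -0.001]
contact_force: [-1.9, -9.6, 1.7]
gripper_width: 0.199
grasp_force: 36.7
```

Call:
move_arm([
  [[-0.025,0,0,0,0,0,0.0],[-0.025,0,0,0,0,0,0.0],[-0.025,0,0,0,0,0,0.0],[-0.025,0,0,0,0,0,0.0],[-0.026,0,0,0,0,0,0.0],[0,0,0,0,0,0,0.0]],
])

```text
t: 34.65
eef_pos: [0.5091, -0.3635, 0.0802]
tool_rot: [-0.002, 0.769, 0.64, 0.003]
contact_force: [-1.2, 9.9, 10.0]
gripper_width: 0.198
grasp_force: 38.4
```

Call:
move_arm([
  [[0.002,0,0,0,0,0,0.05],[0,0,0,0,0,0,0.05],[0,0,-0.06,0,0,0,0.05],[0,0,-0.06,0,0,0,0.05],[0.055,0,0,0,0,0,0.065],[0.055,0,0,0,0,0,0.065],[0.055,0,0,0,0,0,0.065],[0.055,0,0,0,0,0,0.065],[0.055,0,0,0,0,0,0.065],[0,0,0,0,0,-10.6,0.065],[0,0,0,0,0,-10.6,0.065],[0,0,0,0,0,-10.6,0.065],[0,0,0,0,0,-10.6,0.065],[0,0,0,0,0,-10.6,0.065],[0,0,0,0,0,-10.6,0.065],[0,0,0,0,0,-10.6,0.065],[0,0,0,0,0,-10.6,0.065],[0,0,0,0,0,-5.2,0.065],[0,0,0,0,0,0,0.065]],
])

```text
t: 37.02
eef_pos: [0.5588, -0.0935, 0.1997]
tool_rot: [0.0, 0.092, 0.996, 0.0]
contact_force: [0.6, 0.5, -0.1]
gripper_width: 0.763
grasp_force: 0.0
```

```bash
python3 gal.py t6
python3 - <<'E'
from h import *
C,im=shot("wrist","b3"); save(im,"b3c",(90,120,370,270),2)
s=imaging.read_camera("side"); save(s,"s3",(280,220,380,340),5)
a=cv2.imread("pics/b3c.png");b=cv2.resize(cv2.imread("pics/s3.png"),(250,300)); cv2.imwrite("pics/b3d.png",cv2.resize(np.hstack([a,b]),None,fx=.95,fy=.95))
E
```

```text
37.025 [ 0.5588 -0.0935  0.1997] [0.    0.092 0.996 0.   ]
(array([ 198,  186,   52,   38, 1746], dtype=int32), ((576.0316162109375, 214.7038116455078), (206.92868041992188, 148.94671630859375), 89.03079223632812), array([0.57391937, 0.20994063]))
```

View pics/b3d.png

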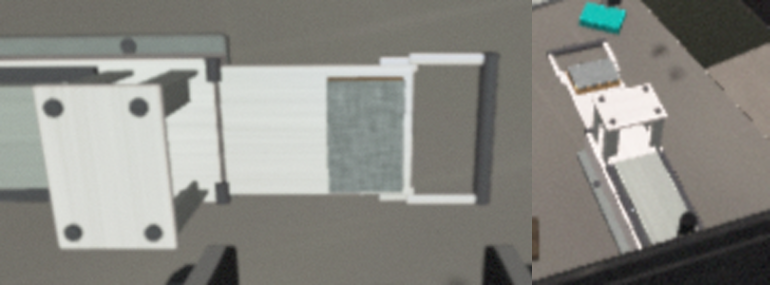

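The third block is on the flap, and the outlet and column show no more blocks, so the magazine is empty.

Call:
move_arm([
  [[0,0.0008,0.052,0,0,0,0.065],[0,0,0.052,0,0,0,0.065],[0,0,0.049,0,0,0,0.065],[0,0,0,0,0,0,0.065],[0,0,0,0,0,0,0.02],[0,0,0,0,0,0,0.02],[0,0,0,0,0,0,0.02],[0,0,-0.03,0,0,0,0.02],[0,0,-0.035,0,0,0,0.02],[0,0,-0.035,0,0,0,0.02],[-0.0027,0.0485,0,0,0,0,0.02],[-0.0027,0.0485,0,0,0,0,0.02],[-0.0027,0.0485,0,0,0,0,0.02],[-0.0027,0.0485,0,0,0,0,0.02],[-0.0027,0.0485,0,0,0,0,0.02],[0,0,0,0,0,-9,0.02],[0,0,0,0,0,0,0.02]],
])

```text
t: 39.3
eef_pos: [0.6166, 0.144, 0.1475]
tool_rot: [0.001, 0.013, 1.0, 0.0]
contact_force: [-0.1, -0.6, -0.2]
gripper_width: 0.456
grasp_force: 36.6
```

Run:
```python
from h import *
o=bot.get_obs();print(o["eef_pos"].round(4))
C,im=shot("wrist","w6",None,1.4)
t=np.array([.5788,.2142]); Rm=R.from_euler('z',-1.13,degrees=True).as_matrix()[:2,:2]
print((w2px(C,[[*(t+Rm@p),.007] for p in[(-.078,-.107),(-.078,.107),(.078,.107),(.078,-.107)]])*1.4).round())
```

```text
[0.6166 0.144  0.1475]
[[328.  88.]
 [667.  89.]
 [631. 319.]
 [339. 322.]]
```

View pics/w6.png

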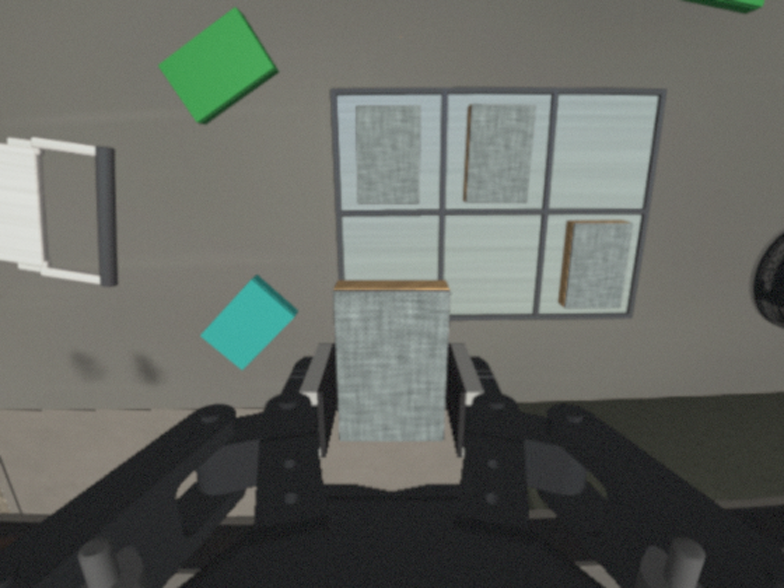

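Both earlier blocks lie flat in their bays, and the third is held over the bay at about (390,262). I'm placing it, then going to the flap bar.

Call:
move_arm([
  [[0,-0.0003,0.045,0,0,0,0.02],[0,0,0.05,0,0,0,0.02],[0,0,0.03,0,0,0,0.02],[0,0,0.013,0,0,0,0.02],[0,0,0,0,0,0,0.02],[0,0,0,0,0,0,0.05],[0,0,0,0,0,0,0.05],[0,0,-0.03,0,0,0,0.05],[0,0,-0.06,0,0,0,0.05],[0,0,-0.06,0,0,0,0.05],[0.0135,-0.057,0,0,0,0,0.03],[0.0135,-0.057,0,0,0,0,0.03],[0.0135,-0.057,0,0,0,0,0.03],[0,0,0,0,0,9,0.03],[0,0,0,0,0,0,0.03],[0,0,0,0,0,0,0.03]],
])

```text
t: 41.35
eef_pos: [0.5718, -0.0255, 0.1586]
tool_rot: [0.0, 0.089, 0.996, 0.0]
contact_force: [-0.4, -0.1, 0.5]
gripper_width: 0.352
grasp_force: 0.0
```

Run:
```python
from h import *
o=bot.get_obs();print(o["eef_pos"].round(4),o["tool_rot"].round(3))
C,im=shot("wrist","w7",None,1.4)
c=np.array([.5395,-.199]);ey=np.array([.181,.983]);ex=np.array([.983,-.181])
print((w2px(C,[[*(c+ey*.177+ex*b),.041] for b in(-.036,0,.036)])*1.4).round())
```

```text
[ 0.5718 -0.0255  0.1586] [0.    0.089 0.996 0.   ]
[[391. 222.]
 [391. 278.]
 [391. 330.]]
```

View pics/w7.png

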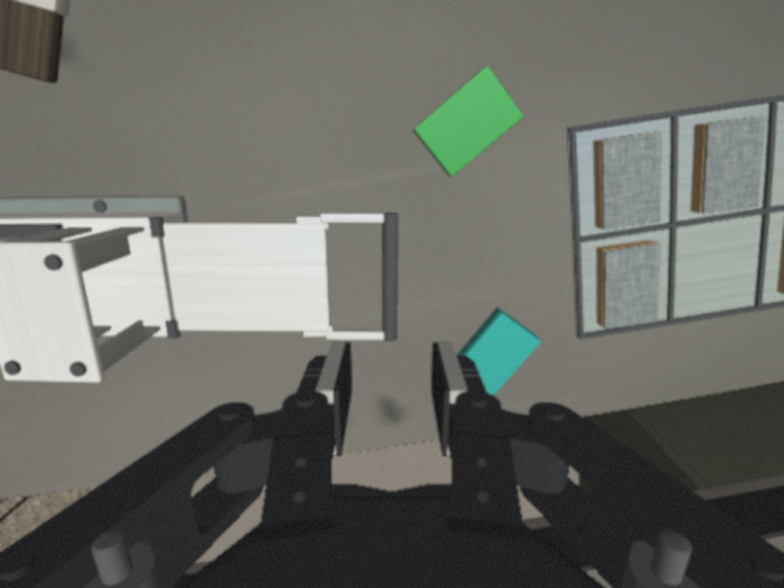

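The bar runs from (391,213) to (391,338), as predicted, and the third block lies in its bay.

Call:
move_arm([
  [[0,0,0.05,0,0,0,0.03],[0,0,0.05,0,0,0,0.03],[0,-0.0005,0.036,0,0,0,0.03],[0,0,0,0,0,0,0.03],[0,0,0,0,0,0,0],[0,0,0,0,0,0,0],[0,0,0,0,0,0,0],[0,0,0,0,0,0,0]],
], squeeze=30)

```text
t: 42.4
eef_pos: [0.5725, -0.0269, 0.0238]
tool_rot: [0.001, 0.091, 0.996, 0.0]
contact_force: [-0.4, 2.2, 7.3]
gripper_width: 0.105
grasp_force: 29.9
```

Call:
move_arm([
  [[0,-0.0004,-0.0152,0,0,0,0],[0,-0.0019,-0.0151,0,0,0,0],[0,-0.0035,-0.0148,0,0,0,0],[0,-0.0051,-0.0143,0,0,0,0],[0,-0.0065,-0.0137,0,0,0,0],[0,-0.0079,-0.013,0,0,0,0],[0,-0.0092,-0.012,0,0,0,0],[0,-0.0105,-0.011,0,0,0,0],[0,-0.0115,-0.0099,0,0,0,0],[0,-0.0125,-0.0087,0,0,0,0],[0,-0.0133,-0.0072,0,0,0,0],[0,-0.014,-0.0059,0,0,0,0],[0,-0.0146,-0.0043,0,0,0,0],[0,-0.0149,-0.0028,0,0,0,0],[0,-0.0151,-0.0012,0,0,0,0],[0,-0.002,0,0,0,0,0],[0,0,0,0,0,0,0]],
])

```text
t: 44.52
eef_pos: [0.5468, -0.1657, 0.1739]
tool_rot: [0.001, 0.091, 0.996, 0.002]
contact_force: [2.3, 8.9, 11.8]
gripper_width: 0.101
grasp_force: 31.8
```

Call:
move_arm([
  [[0,-0.002,0,0,0,0,0],[0,0,0,0,0,0,0],[0,0,0,0,0,0,0.05],[0,0,0,0,0,0,0.05],[0,0,-0.05,0,0,0,0.05],[0,0,-0.06,0,0,0,0.05],[0,0,-0.06,0,0,0,0.05],[0.03,0.01,-0.05,0,0,0,0.05],[0.01,0,0,0,0,0,0.05],[0,0,0,0,0,0,0.05]],
])

```text
t: 45.78
eef_pos: [0.5063, -0.153, 0.3916]
tool_rot: [-0.0, 0.092, 0.996, 0.001]
contact_force: [0.6, -0.1, -0.8]
gripper_width: 0.584
grasp_force: 0.0
```

```bash
python3 gal.py t8
python3 - <<'E'
from h import *
print(bot.get_obs()["eef_pos"])
C,im=shot("wrist","w8",None,1.4)
E
```

```text
45.775 [ 0.5063 -0.153   0.3916] [-0.     0.092  0.996  0.001]
(array([ 198,  186,   52,   38, 1839], dtype=int32), ((576.0315551757812, 214.74566650390625), (206.8068389892578, 148.86856079101562), 89.07362365722656), array([0.57624084, 0.21485037]))
[ 0.50668048 -0.15262218  0.3911896 ]
```

View pics/w8.png

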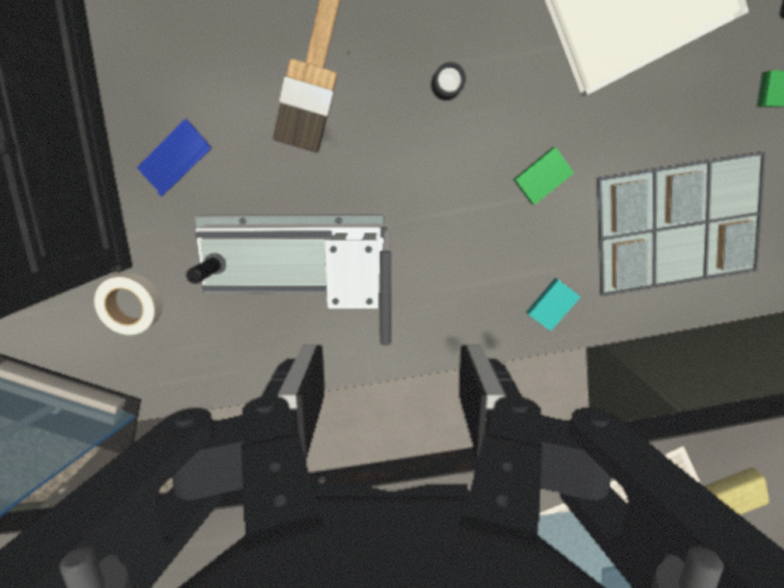

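Run:
```python
from h import *
C=cam("wrist"); c=np.array([.5395,-.199]);ey=np.array([.181,.983]);ex=np.array([.983,-.181])
for u,z in(((194,274),.115),((385,298),.19)):
    p=px2w(C,np.array(u)/1.4,z)[:2]-c; print(p@ex,p@ey)
r=bot.hand_in(); print(r)
```

```text
-0.0016829166477749593 -0.1649496664295534
0.0002024876002092965 0.03517641048570805
the job is handed in; nothing more can be done
None
```

I handed in the job at about 46 s: all three magazine blocks lie flat in separate empty bays (one more bay was already filled), the magazine is empty, the slide is fully back, the flap is shut, and I never touched the ink tin, tape roll or weight.

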